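Swing the reading lamp over the open book and switch it on

ROBOT

A 6-joint arm with a two-finger parallel gripper is mounted at the origin on the work surface. World frame = base frame: x ahead of the robot, y to its left, z up, the work surface at z = 0. Lengths are in m, angles in rad, forces in N, time in s.
With the tool pointing down it reaches from about 0.275 to 0.75 m from the base axis. Payload 10.2 kg.
Tool frame: the origin (TCP) lies on the mounting face of the last link; the fingertips stand ahead of it and the grasp point (between the pads) lies 155 mm ahead of it (ctrl.tcp_to_tips is the z of the fingertips in the tool frame, in m); z points along the fingers, y is the line along which they close (so a half turn about z gives the same grasp; the last joint's range is limited). The gripper opens to 85 mm and grips with 20 to 120 N. Pads are 22 mm wide; open, the fingers measure 114 mm over their backs; the gripper's body (76 mm by 85 mm) begins 54 mm behind the grasp point. The pads swing forward as they close: fully open they stand 13 mm farther back than shut.
Start: joints at [-1.515, 0.313, 1.498, -0, 1.331, -0.223], TCP at [0.144, -0.505, 0.405] pointing down, gripper open.
Joint ranges: [-2.94, 2.94], [-0.97, 2.17], [0.19, 2.56], [-1.23, 4.37], [0.02, 3.11], [-2.88, 2.88]. Speed limits (rad/s): [2.39, 2.39, 3.01, 3.14, 3.14, 3.14].

INTERFACE

Orientations are given as a rotation vector (axis times angle).
In Python, from cell import ctrl, kinematics, readout, cams, job gives the robot as it stands. Calls block until the motion is done:
- ctrl.reach(position, orientation): joint-space move of the TCP to a pose.
- ctrl.move_straight(position, frame=None, rate=0.15): straight line of the TCP; frame=None keeps the orientation; rate is the mean speed in m/s.
- ctrl.goto_joints(angles): joint-space move.
- ctrl.let_go() and ctrl.grasp(squeeze=None): open the fingers fully, or close them until they stop; squeeze is the grip in N (None keeps the last).
- ctrl.hold(seconds).
- kinematics.inverse_kinematics(position, orientation): joint angles nearest the present ones, or None.
- readout.get_obs(): the state.
- cams.get_image(name): name is "scene" or "top" or "wrist"; returns the picture (480x640x3 uint8, red, green, blue); there is no depth.
- cams.calibration(name): a dict with "mtx" (3x3 intrinsics, pixels), "world_from_camera" (4x4, takes a point from camera to world coordinates). Camera axes: x right, y down, z forward; pixel columns grow to the right and rows downward; lengths in m; the calibration is good to about 2 mm. A picture is of the moment at which its call begins: read the wrist's pose just before it. calibration takes no time and is no camera call; for the wrist camera it gives the pose at the moment of the call.
A pose or a line that the arm cannot do raises ctrl.MotionError and nothing moves.
- job.hand_in(): hands the job in; it is judged then, once.
The state is a dict: "time": time; "joint_pos": joint angles; "qd": joint speeds; "tau": joint torques, N m; "ee_pos": TCP position; "tcp_rot": TCP orientation; "contact_force": force on the tool from outside, world axes, zero at the start; "moment": the same for the moment, N m; "grip_width": finger opening in m; "grip_force": force on a finger pad.
Only numpy, scipy, OpenCV 4.12 (cv2) and the standard library are available. Lean on these libraries where they do the work, as an engineer would, in place of code of your own. Each camera call takes 0.05 s, during which the arm holds its last target. There are 200 camera calls.

TASK

Get the desk ready for reading: push the reading lamp's arm round gently with a fingertip until the lamp head is above the middle of the open book (not the closed one), then press the button on the lamp's base fully down and let it go. Do not grip or lift anything: the lamp's base stays where it stands, and the mug, the plant and the closed book are left alone.

Things in the scene. Friction and masses are not known exactly. Their poses are not given: they have to be found in the camera images.
- lamp: Reading lamp's base and post, aluminium, loose on the desk, about 2.5 kg. Origin: underside of the base, on the post's axis. The base plate is 200 x 100 x 14 mm and reaches, in its own axes (z up), from 145 mm on the -x side of the post (the button's end, towards the robot) to 55 mm on its +x side. The round post is 22 mm thick and 225 mm tall; the swing arm turns about it.
- lamp_arm (a joint): Swing of the lamp arm about the vertical post, rad: 0 when it points along the base's +x (away from the button), positive anticlockwise from above, stops at -1.5 and +1.5. Friction holds it wherever it is left: 0.12 N m, so about 1.2 N pushed 105 mm from the post.
- bar_mid (a point): Point on top of the lamp arm, on its centre line, 105 mm from the post axis, 250 mm above the desk; its x axis points along the arm to the head, z up. The arm is a level flat bar 10 mm wide, underside 228 mm and top 250 mm above the desk, free to be pushed on either side from 25 to 160 mm from the post axis. Its collar on the post is 34 mm wide, top 255 mm above the desk.
- lamp_head (a point): Centre of the top of the lamp head, a round aluminium shade 84 mm in diameter at the end of the arm, 207 mm from the post axis; its top is 253 mm and its underside about 212 mm above the desk.
- switch (a joint): Travel of the lamp's push button, m: 0 released, 0.006 fully down; it springs back by itself; fully down takes 4 N.
- switch_top (a point): Centre of the top of the round push button (30 mm in diameter, grey, in a low black housing) on the lamp's base, 105 mm from the post axis towards the base's -x end. The button presses straight down.
- book_mid (a point): Middle of the open book, on its pages, 15 mm above the desk. The open book lies flat and does not move, 136 x 190 mm with white pages showing, its long side along its y. It lies to the left or to the right of the lamp, 185 to 230 mm from the post axis, and the lamp head can be swung above it.
- closed_book: A closed brown book 136 x 95 x 28 mm lying on the other side of the lamp; not to be moved. Origin: centre of its underside.
- mug: White mug, 76 mm in diameter, 85 mm tall, with a handle on its side, loose, beside the lamp base; not to be moved. Origin: centre of its underside.
- plant: Small potted plant, pot 72 mm in diameter and 66 mm tall, 120 mm tall with its leaves, loose, beside the lamp base; not to be moved. Origin: centre of its underside.
There are look-alikes about, which are no part of the job. What is shaped like the part that bears book_mid but blue or green is not meant.

How it is judged:
By the outcome, as a careful person would: the job done as asked, in the order asked, and still so for the second after the job is handed in, with the robot touching nothing.
It also fails if it takes over 56 s, if anything falls off the work surface, if the arm or the gripper's body presses on something with over 40 N, if the wrist force passes 120 N, or if a joint passes its speed limit or range.

## Working session

There is one attempt and no reset: what is moved stays moved. The work goes in short steps, each a Python script; the robot and the scene stay as the last script left them, time stands still between calls to the robot, and variables do not carry over. Pictures are saved under pics/ and viewed, at most 10 in all, crops included, and the job is handed in when it is done.

```bash
mkdir -p pics; ls; python3 - <<'E'
from cell import ctrl, kinematics, readout, cams, job
import cv2
for n in ("top","scene"):
    cv2.imwrite(f"pics/{n}1.png",cams.get_image(n)[:,:,::-1]); c=cams.calibration(n); print(n,c["mtx"].round(1).tolist(),c["world_from_camera"].round(3).tolist())
o=readout.get_obs(); print(o); print(ctrl.tcp_to_tips)
E
```

```text
pics
top [[597.2, 0.0, 315.4], [0.0, 597.2, 230.1], [0.0, 0.0, 1.0]] [[0.006, -0.993, 0.114, 0.398], [-1.0, -0.006, 0.001, -0.177], [0.0, -0.114, -0.993, 1.597], [0.0, 0.0, 0.0, 1.0]]
scene [[522.5, 0.0, 322.2], [0.0, 522.5, 234.1], [0.0, 0.0, 1.0]] [[0.88, 0.305, -0.363, 1.063], [0.474, -0.553, 0.685, -1.096], [0.008, -0.775, -0.631, 1.027], [0.0, 0.0, 0.0, 1.0]]
{'time': 0.1, 'joint_pos': array([-1.51539398e+00,  3.13393768e-01,  1.49835904e+00,  4.06180919e-05,
        1.33101977e+00, -2.23412602e-01]), 'qd': array([-0.00134809, -0.00020448, -0.00172913,  0.00016205, -0.00058148,
       -0.00093507]), 'tau': array([ 4.07146144e-03, -4.12892032e+01, -2.60141248e+01, -4.74800777e-05,
        2.98957559e-03, -2.43986813e-05]), 'ee_pos': array([ 0.1444719 , -0.50469539,  0.40419311]), 'tcp_rot': array([-3.10995553e+00, -4.36366329e-01, -2.17183661e-04]), 'contact_force': array([-0.65457131, -0.31306123, -0.44962085]), 'moment': array([-0.01653308, -0.03246147,  0.03152709]), 'grip_force': 0.0, 'grip_width': 0.08541051468096483}
0.1734
```

View pics/top1.png

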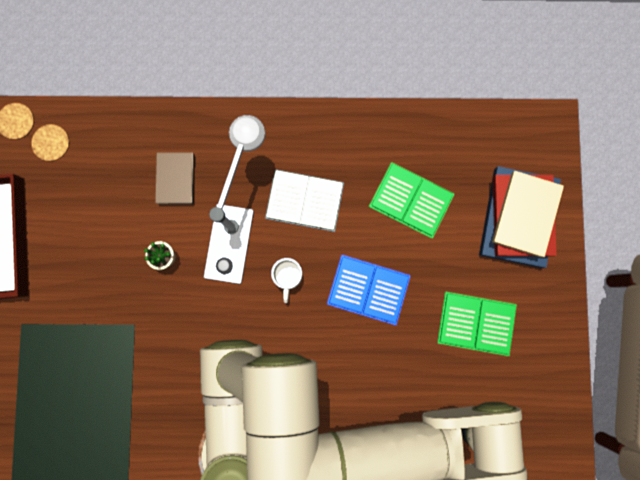

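View pics/scene1.png

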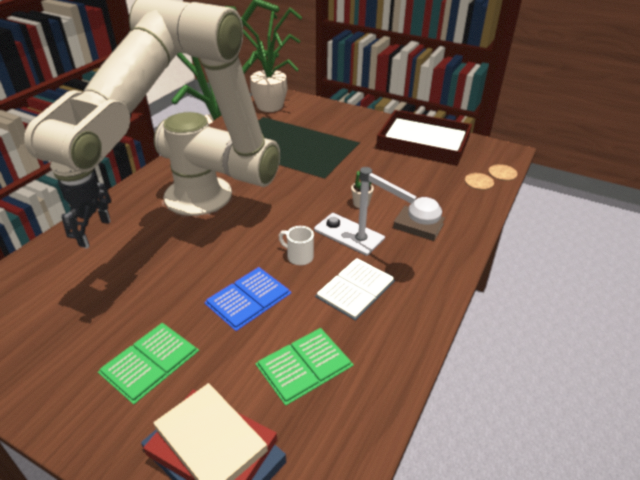

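Top view: post collar at about (217,214), lamp head (247,132), base centre (228,243), button (224,265), white open book (304,200), mug (287,273), closed book (175,178), plant (160,256). The arm has to swing clockwise, towards -y.

```bash
cat > h.py <<'E'
from cell import ctrl, kinematics, readout, cams, job
import cv2, numpy as np
def ray(n,uv,z,cal=None):
    c=cal or cams.calibration(n); T=c["world_from_camera"]
    d=T[:3,:3]@np.linalg.solve(c["mtx"],[uv[0],uv[1],1.]); o=T[:3,3]
    return o+d*(z-o[2])/d[2]
def blobs(img,lo,hi,amin,roi):
    hsv=cv2.cvtColor(img,cv2.COLOR_RGB2HSV); m=cv2.inRange(hsv,lo,hi)
    k=np.zeros_like(m); x0,y0,x1,y1=roi; k[y0:y1,x0:x1]=m[y0:y1,x0:x1]
    cs,_=cv2.findContours(k,cv2.RETR_EXTERNAL,cv2.CHAIN_APPROX_NONE)
    return [c for c in cs if cv2.contourArea(c)>amin]
E
python3 - <<'E'
from h import *
im=cams.get_image("top")
for c in blobs(im,(0,0,150),(180,60,255),60,(140,100,350,310)):
    r=cv2.minAreaRect(c); M=cv2.moments(c); print("blob",np.round(r[0],1),np.round(r[1],1),cv2.contourArea(c),(round(M['m10']/M['m00'],1),round(M['m01']/M['m00'],1)))
    for z in (.015,.085,.25): 
        P=np.array([ray("top",p,z)[:2] for p in cv2.boxPoints(r)]); print(z,P.mean(0).round(3),np.linalg.norm(P[1]-P[0]).round(3),np.linalg.norm(P[2]-P[1]).round(3),P.round(3).tolist() if z==.015 else "")
for n,uv,z in (("collar",(217,214),.255),("head",(247,132),.253),("button",(224,265),.03),("plant",(160,256),.06),("mug",(287,273),.085),("closed",(175,178),.028)): print(n,ray("top",uv,z).round(3))
h=cv2.resize(im[110:300,140:350],None,fx=3.5,fy=3.5,interpolation=cv2.INTER_CUBIC)[:,:,::-1]
cv2.imwrite("pics/crop.png",h[:600,:800])
E
```

```text
blob [283.5 276.9] [31.1 40.8] 784.0 (286.1, 274.3)
0.015 [ 0.455 -0.093] 0.107 0.083 [[0.431, -0.03], [0.523, -0.086], [0.479, -0.156], [0.388, -0.099]]
0.085 [ 0.453 -0.097] 0.103 0.079 
0.25 [ 0.447 -0.105] 0.092 0.07 
blob [165.3 254.1] [27.8 15.9] 85.5 (166.7, 254.3)
0.015 [0.514 0.221] 0.042 0.074 [[0.546, 0.251], [0.554, 0.209], [0.482, 0.192], [0.473, 0.233]]
0.085 [0.508 0.204] 0.04 0.071 
0.25 [0.496 0.162] 0.036 0.063 
blob [304.2 199.5] [70.  49.5] 3316.0 (304.3, 199.6)
0.015 [ 0.663 -0.146] 0.135 0.189 [[0.614, -0.042], [0.746, -0.065], [0.711, -0.251], [0.579, -0.226]]
0.085 [ 0.651 -0.147] 0.129 0.18 
0.25 [ 0.623 -0.151] 0.115 0.161 
blob [236.1 198. ] [ 38.2 168.3] 3607.5 (232.9, 212.3)
0.015 [0.669 0.036] 0.456 0.105 [[0.452, 0.121], [0.903, 0.053], [0.885, -0.05], [0.435, 0.021]]
0.085 [0.657 0.027] 0.436 0.1 
0.25 [0.629 0.005] 0.389 0.089 
collar [0.588 0.047 0.255]
head [ 0.78  -0.017  0.253]
button [0.485 0.063 0.03 ]
plant [0.505 0.224 0.06 ]
mug [ 0.462 -0.105  0.085]
closed [0.716 0.199 0.028]
```

View pics/crop.png

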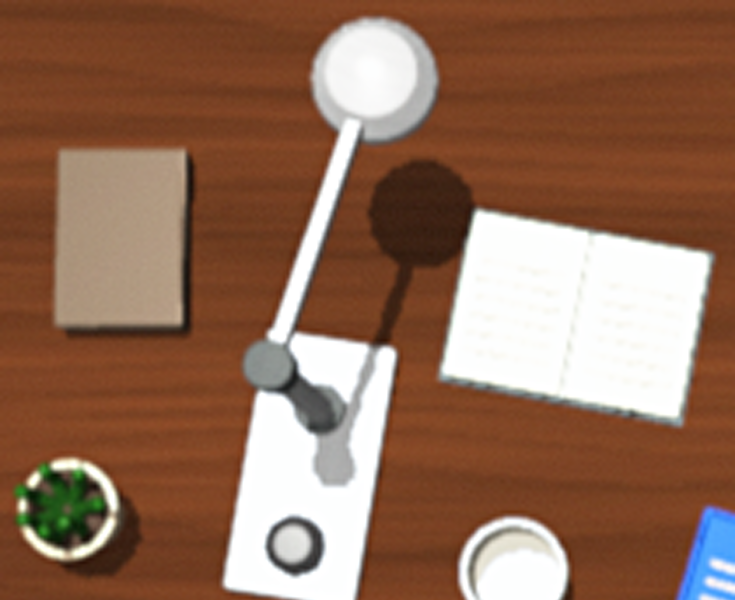

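```bash
cat >> h.py <<'E'
from scipy.spatial.transform import Rotation as Ro
POST=np.array([.588,.047]); BASE=np.arctan2(-.016,.103); 
def rot(th,s=1):  # tool down, y along the bar's normal
    y=s*np.array([-np.sin(th),np.cos(th),0]); z=np.array([0,0,-1.]); return Ro.from_matrix(np.c_[np.cross(y,z),y,z]).as_rotvec()
def pt(th,d,z,r=.1):
    p=POST+r*np.array([np.cos(th),np.sin(th)])+d*np.array([-np.sin(th),np.cos(th)]); return np.array([*p,z])
E
python3 - <<'E'
from h import *
ctrl.grasp(20); tip=ctrl.tcp_to_tips; print("tip",tip,readout.get_obs()["grip_width"])
for s in (1,-1):
  print(s,[None if (q:=kinematics.inverse_kinematics(pt(t,d,z+tip),rot(t,s))) is None else q.round(2).tolist() for t,d,z in ((-.32,.045,.32),(-.32,.045,.232),(-.8,.02,.232),(-1.2,.02,.232))])
p=readout.get_obs()["ee_pos"]; ctrl.move_straight([p[0],p[1],.5]); print(readout.get_obs()["time"])
E
```

```text
tip 0.1734 3.564475864958494e-05
1 [[-0.08, 0.73, 0.62, 0.0, 1.79, -1.33], [-0.08, 0.73, 0.85, 0.0, 1.57, -1.33], [-0.19, 0.66, 0.97, -0.0, 1.51, -0.96], [-0.24, 0.58, 1.09, -0.0, 1.47, -0.61]]
-1 [[-0.08, 0.73, 0.62, 0.0, 1.79, 1.81], [-0.08, 0.73, 0.85, 0.0, 1.57, 1.81], [-0.19, 0.66, 0.97, -0.0, 1.51, 2.18], [-0.24, 0.58, 1.09, -0.0, 1.47, 2.53]]
1.7
```

```bash
python3 - <<'E'
from h import *
tip=ctrl.tcp_to_tips; th0=-.32
ctrl.reach(pt(th0,.045,.33+tip),rot(th0))
ctrl.move_straight(pt(th0,.045,.234+tip),rate=.15)
f0=readout.get_obs()["contact_force"]
ctrl.move_straight(pt(th0,.0195,.234+tip),rate=.06)
for t in np.linspace(th0,-1.2,9)[1:]:
    ctrl.move_straight(pt(t,.0195,.234+tip),frame=rot(t),rate=.06)
    print(round(t,2),(readout.get_obs()["contact_force"]-f0).round(2))
print(readout.get_obs()["time"])
cv2.imwrite("pics/a.png",cams.get_image("top")[80:320,120:380,::-1]); cv2.imwrite("pics/w.png",cams.get_image("wrist")[:,:,::-1])
a=cv2.resize(cv2.imread("pics/a.png"),None,fx=2,fy=2); w=cv2.imread("pics/w.png")
cv2.imwrite("pics/aw.png",np.hstack([a[:240*2],cv2.resize(w,(280,480))])[:, :800])
E
```

```text
-0.43 [-0.94  0.56 -0.12]
-0.54 [0.39 1.16 0.03]
-0.65 [-0.59  0.89  0.29]
-0.76 [ 0.46  0.84 -0.06]
-0.87 [-0.91  0.    0.25]
-0.98 [-0.6   0.38 -0.53]
-1.09 [-0.74  0.57 -0.64]
-1.2 [-0.1   0.77  0.08]
8.5167
```

View pics/aw.png

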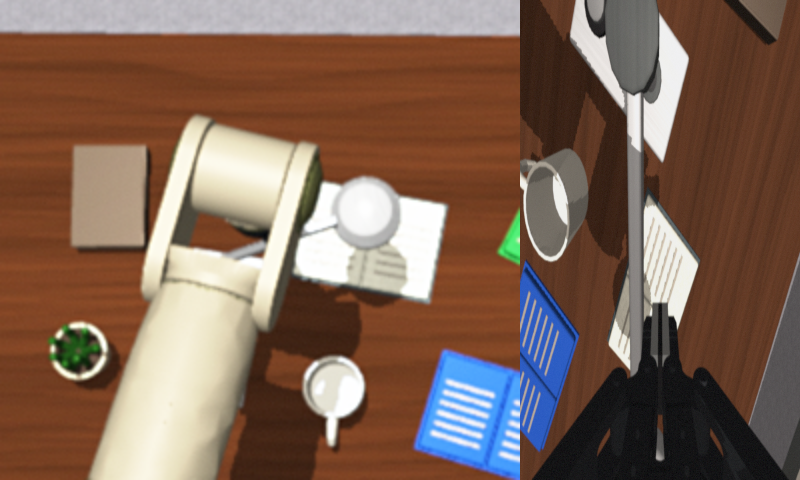

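```bash
python3 - <<'E'
from h import *
im=cv2.imread("pics/a.png")[:,:,::-1]
cv2.imwrite("pics/a2.png",cv2.resize(im[75:160,140:225],None,fx=7,fy=7,interpolation=cv2.INTER_CUBIC)[:,:,::-1])
for uv in ((303.5,186),(303,185)):
  for z in (.253,.24):
    p=ray("top",uv,z)[:2]; v=p-POST; print(uv,z,p.round(3),np.linalg.norm(v).round(3),np.arctan2(v[1],v[0]).round(3))
E
```

```text
(303.5, 186) 0.253 [ 0.654 -0.149] 0.207 -1.246
(303.5, 186) 0.24 [ 0.656 -0.148] 0.207 -1.234
(303, 185) 0.253 [ 0.656 -0.148] 0.206 -1.234
(303, 185) 0.24 [ 0.659 -0.147] 0.207 -1.222
```

View pics/a2.png

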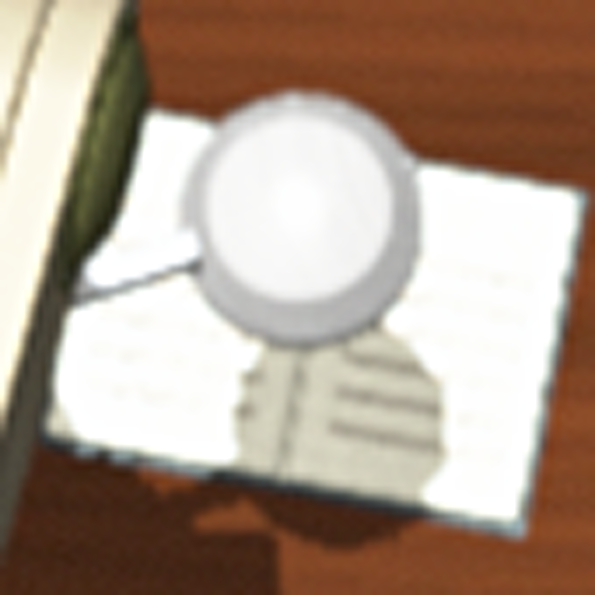

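The head cap is at about (302.6,184), which puts it near (0.658,-0.147). The book middle is (0.663,-0.146), so they agree within about 5 mm. I'll back off and go above the button, tilting the tool away from the post.

```bash
cat >> h.py <<'E'
B=np.array([.485,.063]); U=np.r_[B/np.linalg.norm(B),0]; TILT=.15
ZT=np.sin(TILT)*U+np.array([0,0,-np.cos(TILT)]); YT=np.cross([0,0,1.],U)
RB=Ro.from_matrix(np.c_[np.cross(YT,ZT),YT,ZT]).as_rotvec()
def btn(z): return np.r_[B,z]+.008*U-ctrl.tcp_to_tips*ZT
E
python3 - <<'E'
from h import *
tip=ctrl.tcp_to_tips
print(kinematics.inverse_kinematics(btn(.02),RB),kinematics.inverse_kinematics(btn(.3),RB))
ctrl.move_straight(pt(-1.2,.045,.234+tip),rate=.1)
ctrl.move_straight(pt(-1.2,.045,.32+tip),rate=.15)
ctrl.reach(btn(.3),RB)
ctrl.move_straight(btn(.06),rate=.15)
print(readout.get_obs()["time"],readout.get_obs()["contact_force"])
s=cams.get_image("scene")[100:340,200:520]; t=cams.get_image("top"); w=cams.get_image("wrist")
cv2.imwrite("pics/b.png",np.vstack([cv2.resize(s,(480,360)),np.hstack([cv2.resize(w,(240,180)),cv2.resize(t[110:290,120:360],(240,180))])])[:,:,::-1])
E
```

```text
[-0.12703977  0.47972883  1.91514427  0.06686692  0.60259071 -1.87937103] [-0.12703977  0.12236305  1.56376851  0.03920096  1.31047919 -1.83434965]
12.6417 [ 0.07437112  0.25002088 -0.40346369]
```

View pics/b.png

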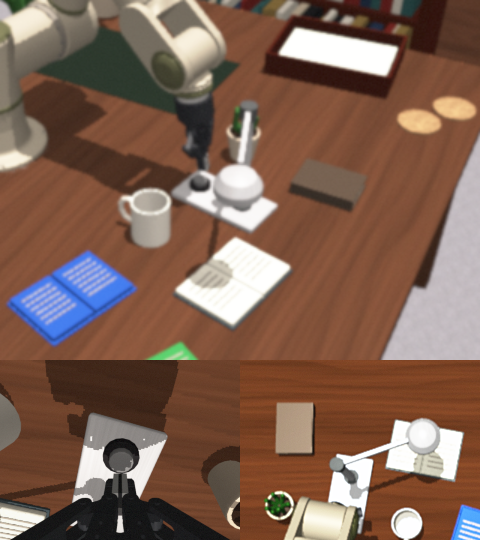

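The view shows the lamp head over the open book, the base, mug and plant in place, and the tip just above the button (wrist pixel about (320,248)). Next I'll check the button position, then press.

```bash
python3 - <<'E'
from h import *
for z in (.025,.035): print(ray("wrist",(320,248),z).round(3))
im=cams.get_image("wrist"); g=cv2.cvtColor(im,cv2.COLOR_RGB2GRAY)
cs=cv2.HoughCircles(g[180:320,220:420],cv2.HOUGH_GRADIENT,1,30,param1=80,param2=15,minRadius=25,maxRadius=70)
print(cs)
E
```

```text
[0.479 0.061 0.025]
[0.473 0.06  0.035]
[[[102.5  77.5  49. ]]]
```

```bash
python3 - <<'E'
from h import *
ctrl.move_straight(btn(.048),rate=.05); ctrl.hold(.2)
f0=np.mean([readout.get_obs()["contact_force"][2] for _ in range(3)]); log=[]
for z in np.arange(.047,.014,-.001):
    ctrl.move_straight(btn(z),rate=.02); f=readout.get_obs()["contact_force"][2]-f0; log.append((round(z,3),round(f,1)))
    if f>12: break
ctrl.hold(.3); o=readout.get_obs(); print(log,o["contact_force"],(o["ee_pos"]-btn(z)).round(4),o["time"])
E
```

```text
[(np.float64(0.047), np.float64(0.9)), (np.float64(0.046), np.float64(-0.6)), (np.float64(0.045), np.float64(0.4)), (np.float64(0.044), np.float64(0.9)), (np.float64(0.043), np.float64(-0.3)), (np.float64(0.042), np.float64(-1.4)), (np.float64(0.041), np.float64(1.2)), (np.float64(0.04), np.float64(-0.0)), (np.float64(0.039), np.float64(-0.1)), (np.float64(0.038), np.float64(-0.7)), (np.float64(0.037), np.float64(1.5)), (np.float64(0.036), np.float64(1.2)), (np.float64(0.035), np.float64(2.5)), (np.float64(0.034), np.float64(3.6)), (np.float64(0.033), np.float64(3.4)), (np.float64(0.032), np.float64(3.5)), (np.float64(0.031), np.float64(3.7)), (np.float64(0.03), np.float64(13.5))] [-4.00582797 -0.22549824 12.492919  ] [0.0001 0.     0.0007] 18.2333
```

The force shows about 6 mm of spring travel and then a hard stop, so the button is fully down. Now I'll release, retreat and check.

```bash
python3 - <<'E'
from h import *
ctrl.move_straight(btn(.06),rate=.04); ctrl.move_straight(btn(.3),rate=.15)
q=readout.get_obs()["joint_pos"].copy(); q[0]=-1.2; ctrl.goto_joints(q)
t=cams.get_image("top"); print(readout.get_obs()["time"])
cv2.imwrite("pics/c.png",cv2.resize(t[110:300,140:350],None,fx=3.5,fy=3.5,interpolation=cv2.INTER_CUBIC)[:600,:,::-1])
E
```

```text
22.7667
```

View pics/c.png

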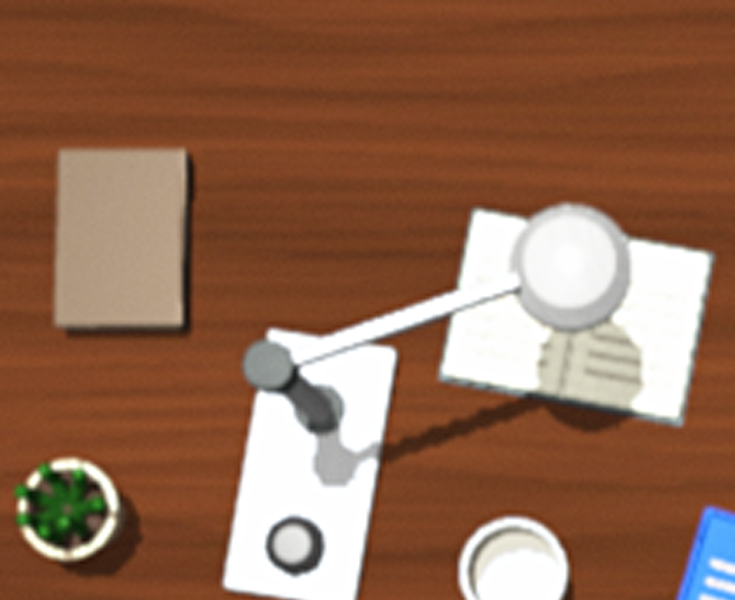

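The base, button, mug, plant and closed book sit at the same pixels as before. The head cap is at (302.6,184.6), over the middle of the book.

```bash
python3 -c "
from h import *
print(ray('top',(302.6,184.6),.253)); print(job.hand_in())"
```

```text
[ 0.6571171  -0.14665848  0.253     ]
the job is handed in; nothing more can be done
None
```

I swung the lamp head to about 6 mm from the middle of the open book by the camera measurement, pressed the button down to its stop and released it, and handed the job in; the base, mug, plant and closed book look unmoved in the final picture.

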